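# Load the burn-in box

## Robot

A 6-joint arm with a two-finger parallel gripper is mounted at the origin on the work surface. World frame = base frame: x ahead of the robot, y to its left, z up, the work surface at z = 0. Lengths are in m, angles in degrees, forces in N, time in s.
With the tool pointing down it reaches from about 0.325 to 0.775 m from the base axis. Payload 5.5 kg.
Tool frame: the origin (TCP) lies at the centre of the arm's flange, where the gripper is bolted on; the fingertips stand 182 mm ahead of it and the grasp point (between the pads) lies 163 mm ahead of it; z points along the fingers, y is the direction in which the jaws open and shut (so a half turn about z gives the same grasp; the last joint's range is limited). The gripper opens to 88 mm and grips with 3 to 60 N. Pads are 20 mm wide; open, the fingers measure 115 mm over their backs; the gripper's body (75 mm by 178 mm) begins 61 mm behind the grasp point.
Start: joints at [-71.66, 5.22, 70.514, -0, 104.267, -3.249], TCP at [0.221, -0.558, 0.405] pointing down, gripper open.
Joint ranges: [-164.24, 164.24], [-49.07, 125.15], [9.68, 141.18], [-86.29, 266.29], [3.28, 154.24], [-151.56, 151.56]. Speed limits (degrees/s): [147.25, 147.25, 172.46, 180, 180, 180].

## Interface

Orientations are given as [roll, pitch, yaw] about the fixed x, y, z axes, in that order (R = Rz(yaw) Ry(pitch) Rx(roll)).
In Python, from station import r gives the robot as it stands. The module is installed in compiled form; this text tells all that it offers. Calls block until the motion is done:
- r.reach(position, orientation): joint-space move of the TCP to a pose.
- r.servo_line(position, rotation=None, speed=0.15): straight line of the TCP; rotation=None keeps the orientation; speed is the mean speed in m/s.
- r.move_joints(angles): joint-space move.
- r.let_go() and r.grab(squeeze=None): open the fingers fully, or close them until they stop; squeeze is the grip in N (None keeps the last).
- r.wait(seconds).
- r.inverse_kinematics(position, orientation): joint angles nearest the present ones, or None.
- r.sense(): the state.
- r.snapshot(name): name is "scene" or "top"; returns a dict with "frame" (480x640x3 uint8, red, green, blue), "fx", "fy", "cx", "cy" (pixels), "dist_coeffs" ([k1, k2, p1, p2, k3] as OpenCV has them; the pictures are not rectified), "R" (3x3) and "t" (3): a world point X has camera coordinates R X + t. Camera axes: x right, y down, z forward; pixel columns grow to the right and rows downward; lengths in m; the calibration is good to about 2 mm. A picture is of the moment at which its call begins. There is no depth.
A pose or a line that the arm cannot do raises r.IKError and nothing moves.
- r.hand_in(): hands the job in, once; it reports no verdict.
The state is a dict: "clock": time; "joints": joint angles; "joint_vel": joint speeds; "joint_torque": joint torques, N m; "tcp_pos": TCP position; "orientation": TCP orientation; "contact_force": force on the tool from outside, world axes, zero at the start; "torque": the same for the moment, N m; "opening": finger opening in m.
Only numpy, scipy, OpenCV 4.12 (cv2) and the standard library are available. Lean on these libraries where they do the work, as an engineer would, in place of code of your own. Each camera call takes 0.05 s, during which the arm holds its last target.

## Task

Load the burn-in box: raise its clear sash all the way, lift the tray's lock pin out and park it hanging upright in the notched bracket beside the box, then pull the tray fully out and set every finned module from the mat flat on its floor, side by side inside the rim. Then, with the sash still fully raised, push the tray fully home, and only after that lower the sash gently by its handle until it is fully shut. Leave the pin parked and do not disturb the other things on the bench.

Things in the scene. Friction and masses are not known exactly. Their poses are not given: they have to be found in the camera images.
- box: Burn-in box, fixed: grey metal base, clear walls, 250 wide, 160 deep, clear roof 141 mm high. Origin on the bench below the middle of the sash; its x points into the box (open side faces -x), y along the sash, z up. At x = 0 aluminium guides 24 (x) by 14 mm stand at y = +-118 mm, 285 mm high. In front (x 0 to -110 mm) is a 20 mm high sill over which the tray slides.
- sash (a joint): Height of the clear sliding sash above shut, in m: 0 = fully shut, 0.12 = fully raised. It moves straight up and down and stays wherever it is left; it takes about 9 N to raise and about 3 N to lower.
- sash_grip (a point): Middle of the sash's handle: a dark steel bar above the sash's top edge, along the box's y, 122 mm long, 14 x 14 mm thick, on two legs; the middle 98 mm is clear, with 26 mm free below it. Pinch it from above across its thickness (along the box's x). 185 mm above the bench when shut; rises with the sash.
- tray (a joint): How far the steel tray is pulled out, in m: 0 = fully home, 0.19 = fully out. It slides straight along the box's -x, stays where it is left, and takes about 3 N. The lock pin stops it while in its bore.
- tray_bed (a point): Top centre of the tray's floor, 27 mm above the bench; axes as the box's. The flat floor is 120 (x) by 180 mm (y) inside a rim 18 mm high and 5 mm thick. When home, the bed is inside the box, centred at x = +76 mm; when out, it is in front of the raised sash, centred at x = -114 mm.
- tray_grip (a point): Grip point on the tray's pull: an upright black fin on the tray's front tongue, 30 mm long (box's x), 12 mm thick (box's y), rising from 29 to 75 mm above the bench; the point is at 65 mm. Always in front of the sash (75 mm when home). Pinch it from above across its thickness.
- pin: Loose steel lock pin, upright in the 14 mm square bore through the tray's tongue and sill, 90 mm beside the fin. Origin on its axis under its shoulder, 29 mm above the bench at first. Below: shaft 10 mm across, 26 mm long (lift 26 mm to free it). Above: shoulder disc 24 mm across, 5 high, then a round grip 16 across, 30 high.
- notch (a point): Parking place: centre of a slot in the top face of an aluminium bracket beside the box (box x = -75, y = +145 mm, 50 mm up). Plate 8 mm thick, free air below; slot 14 mm wide along the box's x, open at the -x end and from above, 21 mm long before and 29 mm behind this point. Parked, the shaft hangs in the slot and the shoulder rests on the plate: pin origin at this point.
- module1: Finned power module (2 to 4 are present, the others absent): black base with five lengthwise bright fins, 46 mm (its x) by 34 mm (its y) by 24 mm high, about 0.09 kg, standing flat on the mat. Origin at the centre of its underside.
- module2: Finned power module (2 to 4 are present, the others absent): black base with five lengthwise bright fins, 46 mm (its x) by 34 mm (its y) by 24 mm high, about 0.09 kg, standing flat on the mat. Origin at the centre of its underside.
- module3: Finned power module (2 to 4 are present, the others absent): black base with five lengthwise bright fins, 46 mm (its x) by 34 mm (its y) by 24 mm high, about 0.09 kg, standing flat on the mat. Origin at the centre of its underside.
- module4: Finned power module (2 to 4 are present, the others absent): black base with five lengthwise bright fins, 46 mm (its x) by 34 mm (its y) by 24 mm high, about 0.09 kg, standing flat on the mat. Origin at the centre of its underside.
- spool: Bystander, to be left alone: solder spool, red flanges, 60 mm across, 32 mm high, lying flat among the modules. Origin: centre of its underside.
- iron_rest: Bystander, to be left alone: red round soldering-iron rest, 72 mm across, with two wire prongs 45 mm high. Origin: centre of its underside.
- third_hand: Bystander, to be left alone: heavy black stand, foot 75 x 60 mm, post 85 mm high. Origin: centre of its underside.
- housing1: Bystander, to be left alone: small white nylon connector housing, 26 x 20 x 12 mm. Origin: centre of its underside.
- housing2: Bystander, to be left alone: small white nylon connector housing, 26 x 20 x 12 mm. Origin: centre of its underside.
- cutters: Bystander, to be left alone: small side cutters with blue handles, about 115 mm long, 10 mm thick, lying flat. Origin: centre of its underside.
Mind the look-alikes: they are no part of the job. Leave any purple or yellow look-alike of the module3 alone.

How it is judged:
By the outcome, as a careful person would: the job done as asked, in the order asked, and still so for the second after the job is handed in, with the robot touching nothing.
Of module1, module2, module3, module4 only 2 to 4 are there at a start; the rules pass over those that are not, and their reading is None.
At some moment in a run one of module1, module2, module3, module4 may be knocked a few centimetres aside while the robot is not near it.
It also fails if it takes over 210 s, if anything falls off the work surface, if the arm or the gripper's body presses on something with over 40 N, if the wrist force passes 120 N, or if a joint passes its speed limit or range.

## Working session

There is one attempt and no reset: what is moved stays moved. The work goes in short steps, each a Python script; the robot and the scene stay as the last script left them, time stands still between calls to the robot, and variables do not carry over. Pictures are saved under pics/ and viewed, and the job is handed in when it is done.

```bash
mkdir -p pics; ls; python3 - <<'E'
from station import r
import cv2,numpy as np
s=r.sense();print(s)
for n in("scene","top"):
    d=r.snapshot(n);cv2.imwrite(f"pics/{n}0.png",d["frame"][:,:,::-1])
    print(n,{k:np.round(d[k],4).tolist() for k in d if k!="frame"}, "campos",-np.array(d["R"]).T@d["t"])
E
```

```text
pics
{'clock': 0.0, 'joints': array([-7.16608442e+01,  5.26482851e+00,  7.05805667e+01,  5.06916251e-04,
        1.04266629e+02, -3.24954702e+00]), 'joint_vel': array([-0.05166168, -0.14036273, -0.00577299,  0.04670581, -0.00732872,
        0.03052394]), 'joint_torque': array([-5.55910246e-04, -4.46448004e+01, -4.06451976e+01,  6.96228258e-02,
        2.93779909e-02, -1.54704394e-04]), 'tcp_pos': array([ 0.22077664, -0.55797557,  0.4035015 ]), 'orientation': array([-1.79888183e+02, -6.84082768e-03,  2.15888206e+01]), 'contact_force': array([ 0.9894699 , -0.58994058,  0.17865083]), 'torque': array([-0.00370242, -0.08135949, -0.01008882]), 'opening': 0.08760949463159615}
scene {'fx': 449.6963, 'fy': 449.6963, 'cx': 319.6207, 'cy': 243.1956, 'dist_coeffs': [-0.0401, 0.0, 0.0, 0.0, 0.0], 'R': [[0.8601, 0.5098, -0.0168], [0.3458, -0.6069, -0.7156], [-0.375, 0.6097, -0.6983]], 't': [-0.4484, -0.1176, 1.5434]} campos [ 1.00512078 -0.78374219  0.98609927]
top {'fx': 446.5249, 'fy': 446.5249, 'cx': 315.9867, 'cy': 236.342, 'dist_coeffs': [-0.1024, 0.0, 0.0, 0.0, 0.0], 'R': [[-0.0866, -0.9962, 0.0005], [-0.9749, 0.0846, -0.206], [0.2051, -0.0183, -0.9786]], 't': [-0.0133, 0.5401, 1.0026]} campos [ 0.31971368 -0.04064149  1.09232089]
```

View pics/scene0.png

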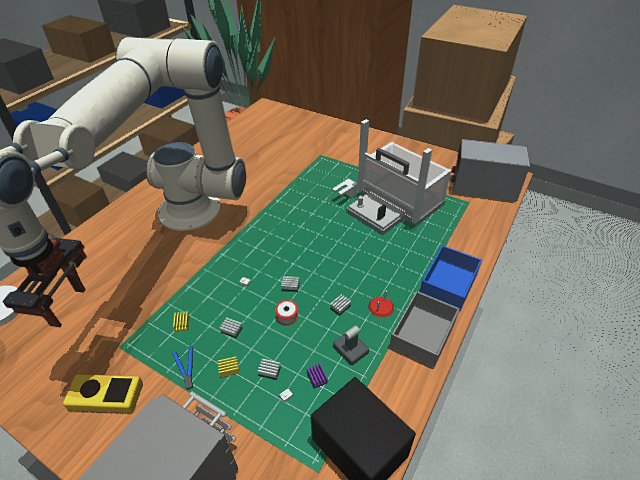

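View pics/top0.png

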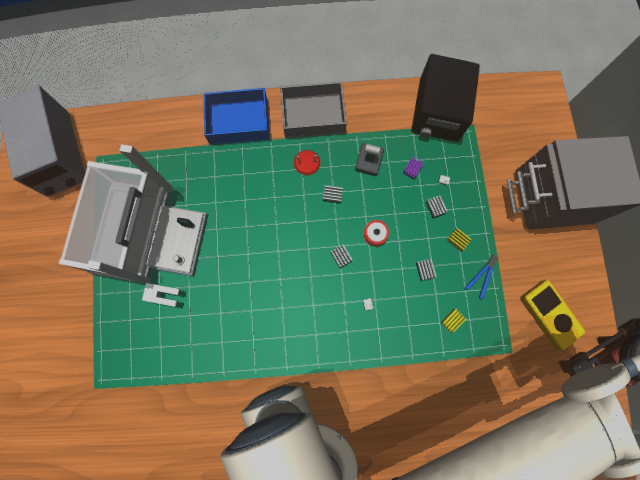

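```bash
cat > h.py <<'E'
import numpy as np,cv2
from station import r
def cam(n):
    d=r.snapshot(n);d["K"]=np.array([[d["fx"],0,d["cx"]],[0,d["fy"],d["cy"]],[0,0,1.]])
    d["R"]=np.array(d["R"]);d["t"]=np.array(d["t"]);d["D"]=np.array(d["dist_coeffs"],float);return d
def ray(d,uv):
    p=cv2.undistortPoints(np.array([[uv]],float),d["K"],d["D"])[0,0]
    v=d["R"].T@np.array([p[0],p[1],1.]);return -d["R"].T@d["t"],v/np.linalg.norm(v)
def onz(d,uv,z):
    c,v=ray(d,uv);return c+v*(z-c[2])/v[2]
def proj(d,X):
    return cv2.projectPoints(np.array(X,float).reshape(-1,3),cv2.Rodrigues(d["R"])[0],d["t"],d["K"],d["D"])[0].reshape(-1,2)
def tri(d1,p1,d2,p2):
    c1,v1=ray(d1,p1);c2,v2=ray(d2,p2)
    s=np.linalg.lstsq(np.c_[v1,-v2],c2-c1,rcond=None)[0];a=c1+s[0]*v1;b=c2+s[1]*v2
    return (a+b)/2,np.linalg.norm(a-b)
def crop(d,x0,y0,w,h,s,f):
    cv2.imwrite(f,cv2.resize(d["frame"][y0:y0+h,x0:x0+w,::-1],None,fx=s,fy=s,interpolation=cv2.INTER_CUBIC))
E
python3 - <<'E'
from h import *
t=cam("top");s=cam("scene")
crop(t,50,135,170,185,4,"pics/t_box.png") if 0 else crop(t,50,140,170,175,3.4,"pics/t_box.png")
crop(s,325,110,150,140,4,"pics/s_box.png")
crop(t,290,140,200,150,4,"pics/t_mod.png")
E
```

```text
(no output)
```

View pics/t_box.png

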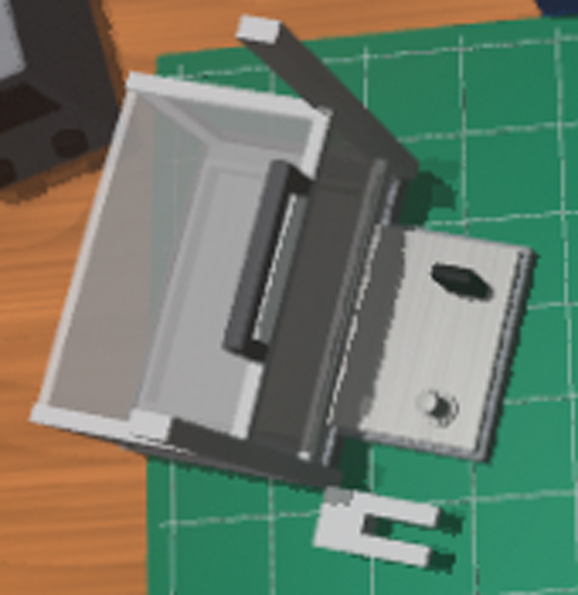

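View pics/s_box.png

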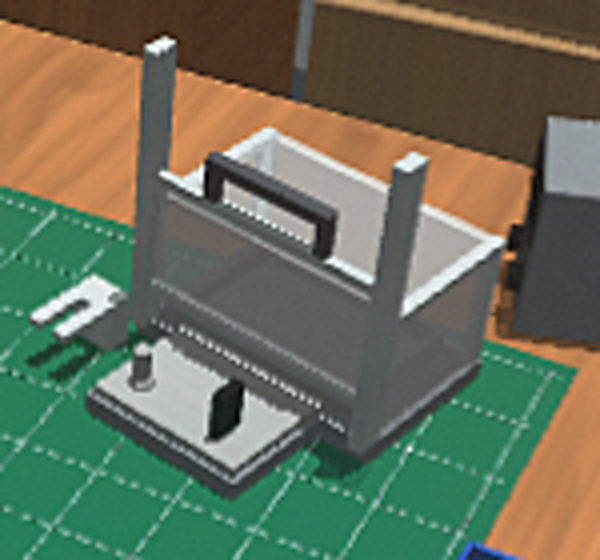

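View pics/t_mod.png

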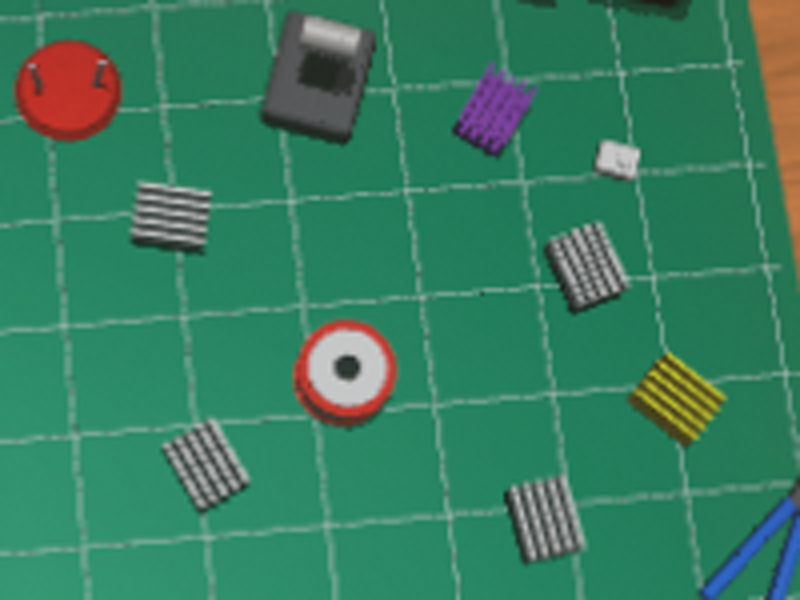

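```bash
python3 - <<'E'
from h import *
t=cam("top");s=cam("scene")
T=lambda x,y:(50+x/3.4,140+y/3.4); S=lambda x,y:(325+x/4,110+y/4)
for n,a,b in [("gA(-118)",T(260,28),S(408,163)),("gB(+118)",T(152,425),S(160,46)),("hmid",T(262,257),S(272,187)),("pintop",T(430,398),S(143,346)),("fin",T(448,270),S(232,381))]:
    X,e=tri(t,a,s,b);print(n,X.round(4),round(e,4))
A=onz(t,T(260,28),.285);B=onz(t,T(152,425),.285);print(A,B)
A2=onz(s,S(408,163),.285);B2=onz(s,S(160,46),.285);print(A2,B2)
for a,b in((A,B),(A2,B2)):
    y=(b-a)[:2];print(np.linalg.norm(y),(a+b)[:2]/2,"boxyaw",np.degrees(np.arctan2(y[1],y[0]))-90)
print("notch front prong ends",[onz(t,T(*p),.05).round(4) for p in((437,517),(430,557),(372,524))])
E
```

```text
gA(-118) [0.7002 0.3033 0.2823] 0.0008
gB(+118) [0.4723 0.3651 0.2814] 0.0038
hmid [0.5866 0.3347 0.2058] 0.0066
pintop [0.5152 0.2726 0.0659] 0.0041
fin [0.6024 0.2545 0.0772] 0.0042
[0.69854704 0.30190292 0.285     ] [0.47014489 0.36179881 0.285     ]
[0.70150078 0.2997698  0.285     ] [0.47576054 0.36152394 0.285     ]
0.2361250880194653 [0.58434597 0.33185086] boxyaw 75.30570211564958
0.23403468290368254 [0.58863066 0.33064687] boxyaw 74.70033233755754
notch front prong ends [array([0.4328, 0.2733, 0.05  ]), array([0.4057, 0.2791, 0.05  ]), array([0.4315, 0.3194, 0.05  ])]
```

```bash
python3 - <<'E'
from h import *
from scipy.optimize import least_squares
t=cam("top");s=cam("scene")
T=lambda x,y:(50+x/3.4,140+y/3.4); S=lambda x,y:(325+x/4,110+y/4)
obs=[((0,-118,285),T(260,28),S(408,163)),((0,118,285),T(152,425),S(160,46)),((160,-125,141),T(131,75),S(503,240)),((160,125,141),T(33,420),S(270,130))]
def W(p,X):
    X=np.array(X)/1e3;c,q=np.cos(p[2]),np.sin(p[2]);return np.array([p[0]+c*X[0]-q*X[1],p[1]+q*X[0]+c*X[1],X[2]])
def f(p):
    o=[]
    for X,a,b in obs: o+=list(proj(t,W(p,X))[0]-a)+list(proj(s,W(p,X))[0]-b)
    return o
R=least_squares(f,[.5865,.331,np.radians(75)]);print(R.x,np.degrees(R.x[2]),np.round(R.fun,1))
def draw(d,name,x0,y0,w,h,k):
    im=cv2.resize(d["frame"][y0:y0+h,x0:x0+w,::-1],None,fx=k,fy=k,interpolation=cv2.INTER_CUBIC)
    for X in [(0,-118,285),(0,118,285),(160,-125,141),(160,125,141),(-75,145,50),(-96,138,50),(-96,152,50),(-46,138,50),(-46,152,50),(0,-61,192),(0,61,192),(0,0,192),(-75,54,64),(-60,-36,75),(-90,-36,75)]:
        u=(proj(d,W(R.x,X))[0]-(x0,y0)+.5)*k;cv2.circle(im,tuple(int(v) for v in u),2,(0,0,255),-1)
    cv2.imwrite(name,im)
draw(t,"pics/t_ov.png",50,140,170,175,3.4);draw(s,"pics/s_ov.png",325,110,150,140,4)
E
```

```text
[0.58531851 0.33169641 1.31161533] 75.15002296778694 [ 0.2 -0.4 -0.5 -0.5 -0.1 -0.6 -1.2 -0.4  0.2 -2.4  0.4 -0.  -0.9  0.7
 -2.  -1.5]
```

View pics/t_ov.png

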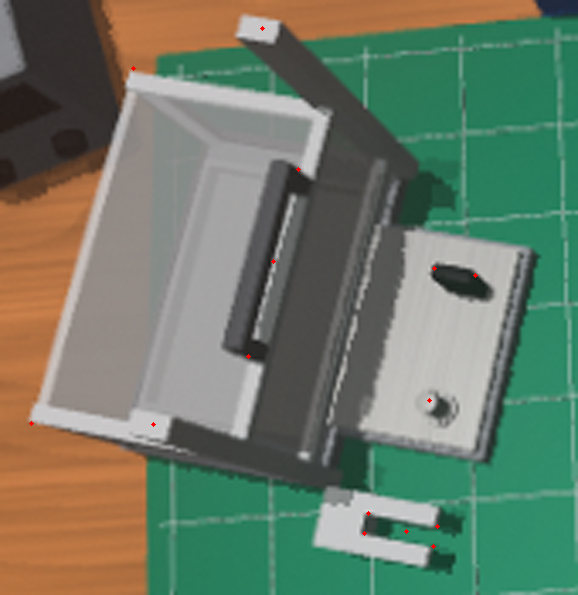

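View pics/s_ov.png

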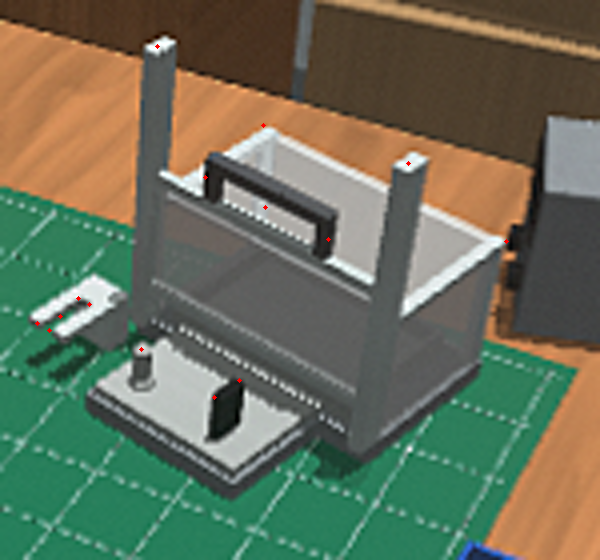

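```bash
cat >> h.py <<'E'
BP=np.array([0.5855,0.3315,np.radians(75.1)])
def W(X,p=BP):
    X=np.array(X,float);c,q=np.cos(p[2]),np.sin(p[2]);return np.array([p[0]+c*X[0]-q*X[1],p[1]+q*X[0]+c*X[1],X[2]])
E
python3 - <<'E'
from h import *
t=cam("top");s=cam("scene")
for z in (.192,.2,.205,.21,.215,.22):
    P=[W((0,y,z)) for y in(-.061,0,.061)]
    print(z,((proj(t,P)-(50,140))*3.4).round().tolist(),((proj(s,P)-(325,110))*4).round().tolist())
# modules: fin mask bright grey within mat
im=t["frame"].astype(int);mx=im.max(2);mn=im.min(2)
for c,z,dd in (("top",0.024,t),("scene",0.024,s)):
    im=dd["frame"].astype(int)
    g=im[:,:,1]-np.maximum(im[:,:,0],im[:,:,2])
    m=(g<15).astype(np.uint8)
    n,l,st,ce=cv2.connectedComponentsWithStats(m)
    for i in range(1,n):
        if 120<st[i,4]<900:
            pts=np.argwhere(l==i)[:,::-1]
            px=dd["frame"][l==i].mean(0)
            rc=cv2.minAreaRect(cv2.convexHull(np.array([onz(dd,(u,v),.012)[:2]*1000 for u,v in pts],np.float32)))
            print(c,ce[i].round(),st[i,4],px.round(),onz(dd,ce[i],.012).round(4),np.round(rc[1]),round(rc[2],1))
E
```

```text
0.192 [[297.0, 168.0], [272.0, 260.0], [247.0, 354.0]] [[326.0, 238.0], [263.0, 206.0], [203.0, 175.0]]
0.2 [[292.0, 164.0], [267.0, 257.0], [242.0, 352.0]] [[328.0, 229.0], [264.0, 197.0], [204.0, 167.0]]
0.205 [[289.0, 161.0], [264.0, 255.0], [238.0, 350.0]] [[328.0, 223.0], [265.0, 191.0], [204.0, 161.0]]
0.21 [[286.0, 159.0], [260.0, 253.0], [235.0, 349.0]] [[329.0, 218.0], [266.0, 186.0], [205.0, 156.0]]
0.215 [[282.0, 156.0], [257.0, 250.0], [231.0, 347.0]] [[330.0, 212.0], [266.0, 180.0], [205.0, 150.0]]
0.22 [[279.0, 154.0], [254.0, 248.0], [228.0, 346.0]] [[331.0, 207.0], [267.0, 175.0], [206.0, 145.0]]
top [369. 159.] 670 [81. 85. 83.] [ 0.7376 -0.2151  0.012 ] [60. 80.] 69.8
top [307. 162.] 549 [163.  53.  43.] [ 0.7424 -0.0536  0.012 ] [68. 69.] 52.3
top [413. 167.] 295 [ 98.  68. 128.] [ 0.7062 -0.3259  0.012 ] [37. 59.] 55.6
top [332. 194.] 275 [111. 118. 115.] [ 0.6519 -0.1112  0.012 ] [46. 41.] 75.8
top [436. 207.] 299 [109. 115. 113.] [ 0.5967 -0.3702  0.012 ] [50. 42.] 16.3
top [376. 233.] 545 [170. 130. 124.] [ 0.5424 -0.209   0.012 ] [62. 66.] 83.8
top [459. 239.]
[... 552 characters left out ...]
 266 [117. 128. 126.] [ 0.6514 -0.1113  0.012 ] [58. 45.] 76.6
scene [286. 312.] 493 [167. 128. 124.] [ 0.5395 -0.2053  0.012 ] [61. 83.] 37.7
scene [181. 322.] 239 [141. 136.  47.] [ 0.314  -0.3738  0.012 ] [39. 62.] 38.6
scene [231. 327.] 300 [122. 133. 130.] [ 0.4405 -0.3203  0.012 ] [56. 51.] 9.2
scene [351. 346.] 790 [80. 86. 85.] [ 0.7385 -0.2122  0.012 ] [87. 83.] 70.4
scene [185. 367.] 357 [ 56.  91. 152.] [ 0.4181 -0.469   0.012 ] [ 51. 117.] 51.7
scene [228. 367.] 324 [145. 140.  51.] [ 0.5081 -0.4146  0.012 ] [50. 50.] 46.8
scene [269. 369.] 349 [127. 136. 134.] [ 0.597  -0.3688  0.012 ] [52. 47.] 15.3
scene [317. 375.] 350 [ 82.  56. 111.] [ 0.7071 -0.3259  0.012 ] [40. 59.] 52.0
```

```bash
cat >> h.py <<'E'
YX=165.1; YY=75.1   # yaw: jaws along box x / box y
def tool(yaw): return [180,0,yaw]
def go(X,yaw,box=True,lin=True,speed=.15,g=.163):
    "grasp point to X (box or world coords), tool down"
    P=W(X) if box else np.array(X,float); P=P+[0,0,g]
    if lin: r.servo_line(P,tool(yaw),speed)
    else: r.reach(P,tool(yaw))
def st(m=""):
    s=r.sense();print(m,round(s["clock"],1),"g",(s["tcp_pos"]-[0,0,.163]).round(4),"F",s["contact_force"].round(1),"op",round(s["opening"],4));return s
E
python3 - <<'E'
from h import *
for X,y in [((-.2,0,.26),YX),((0,0,.24),YX),((0,0,.307),YX),((-.075,.054,.056),YY),((-.075,.145,.08),YY),((-.265,-.036,.065),YY),((-.075,-.036,.065),YY),((-.114,.065,.05),YX),((-.114,-.065,.05),YX)]:
    q=r.inverse_kinematics(W(X)+[0,0,.163],tool(y));print(X,y,None if q is None else np.round(q))
E
```

```text
(-0.2, 0, 0.26) 165.1 [ 11.  -2.  76.   0. 106. -64.]
(0, 0, 0.24) 165.1 [ 27.  17.  58.   0. 106. -48.]
(0, 0, 0.307) 165.1 [ 27.  19.  48.   0. 113. -48.]
(-0.075, 0.054, 0.056) 75.1 [25.  5. 90. -0. 85. 40.]
(-0.075, 0.145, 0.08) 75.1 [31. -6. 98. -0. 88. 46.]
(-0.265, -0.036, 0.065) 75.1 [ 3.  1. 93. -0. 86. 18.]
(-0.075, -0.036, 0.065) 75.1 [20. 15. 78. -0. 87. 34.]
(-0.114, 0.065, 0.05) 165.1 [ 22.  -0.  95.   0.  85. -53.]
(-0.114, -0.065, 0.05) 165.1 [ 15.  16.  78.   0.  86. -60.]
```

```bash
python3 - <<'E'
from h import *
go((-.2,0,.27),YX,lin=False);st()
go((0,0,.26),YX,speed=.2);go((0,0,.203),YX,speed=.1);st("down")
r.grab(40);st("grab")
t=cam("top");s=cam("scene")
crop(t,50,120,190,195,3,"pics/t1.png");crop(s,310,80,180,160,3.3,"pics/s1.png")
E
```

```text
3.2 g [0.5343 0.1375 0.2699] F [-0.   0.6  0.2] op 0.0883
down 5.1 g [0.5855 0.3313 0.2038] F [0.7 0.2 0.7] op 0.0876
grab 6.2 g [0.5858 0.3341 0.2029] F [ 7.9 13.8 -2.4] op 0.0141
```

View pics/s1.png

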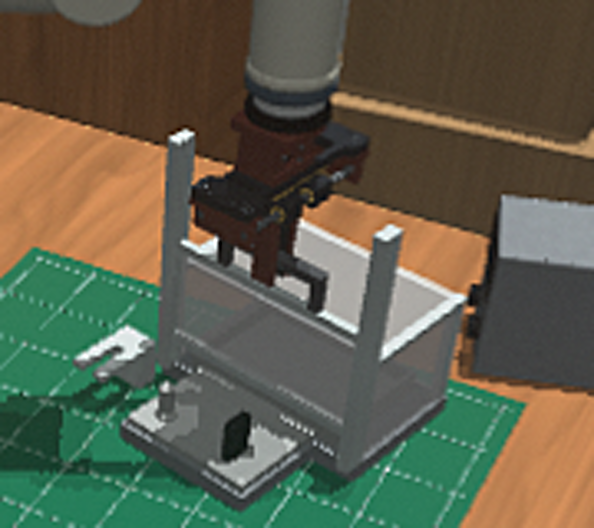

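```bash
sed -i 's/^BP=.*/BP=np.array([0.5860,0.3341,np.radians(75.1)])/' h.py
python3 - <<'E'
from h import *
go((0,0,.203),YX,speed=.05);st("recentre")
go((0,0,.295),YX,speed=.08);st()
for z in np.arange(.299,.325,.004):
    go((0,0,z),YX,speed=.04);s=st(f"{z:.3f}")
    if s["contact_force"][2]<-25: break
E
```

```text
recentre 6.5 g [0.5862 0.335  0.2029] F [ 3.8  6.  -2.6] op 0.0133
 7.8 g [0.5866 0.3352 0.293 ] F [ 3.9  6.5 -6.2] op 0.0137
0.299 8.1 g [0.5867 0.3351 0.2968] F [ 5.   5.  -7.1] op 0.0138
0.303 8.3 g [0.5867 0.3352 0.3006] F [ 2.9  5.4 -7.1] op 0.0139
0.307 8.6 g [0.5874 0.3355 0.3011] F [  5.1   6.8 -16.3] op 0.0138
0.311 8.8 g [0.5882 0.336  0.3012] F [  5.6   7.8 -27. ] op 0.0136
```

```bash
sed -i 's/^BP=.*/BP=np.array([0.5864,0.3353,np.radians(75.1)])/' h.py
python3 - <<'E'
from h import *
go((0,0,.3025),YX,speed=.04);st("relax")
r.let_go();st("open")
go((0,0,.345),YX,speed=.15)
go((-.2,0.03,.345),YX,speed=.2)
t=cam("top");s=cam("scene")
crop(t,50,140,190,175,3.4,"pics/t2.png");crop(s,310,80,180,160,4,"pics/s2.png")
E
```

```text
relax 9.2 g [0.5867 0.3355 0.3011] F [  2.7   2.9 -12.3] op 0.014
open 10.4 g [0.5864 0.3353 0.3025] F [-0.3  0.5  0.1] op 0.0881
```

View pics/s2.png

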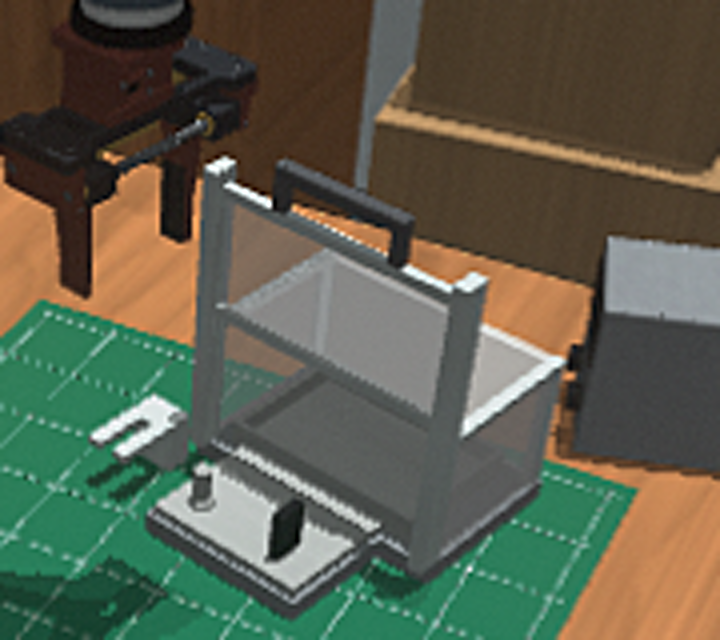

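View pics/t2.png

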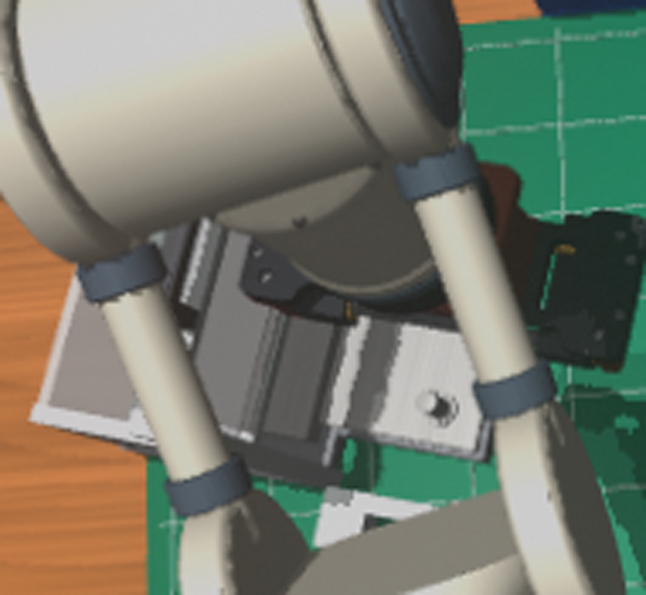

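```bash
python3 - <<'E'
from h import *
go((-.2,0.03,.2),YY,lin=False)
go((-.075,.054,.13),YY,speed=.2);go((-.075,.054,.0565),YY,speed=.08);st("at pin")
r.grab(20);st("grab")
s=cam("scene");crop(s,310,100,160,140,4,"pics/s3.png")
E
```

```text
at pin 15.4 g [0.5152 0.2768 0.0573] F [0.1 0.1 0. ] op 0.088
grab 16.6 g [0.5149 0.2767 0.0565] F [0.  0.5 0.1] op 0.0156
```

View pics/s3.png

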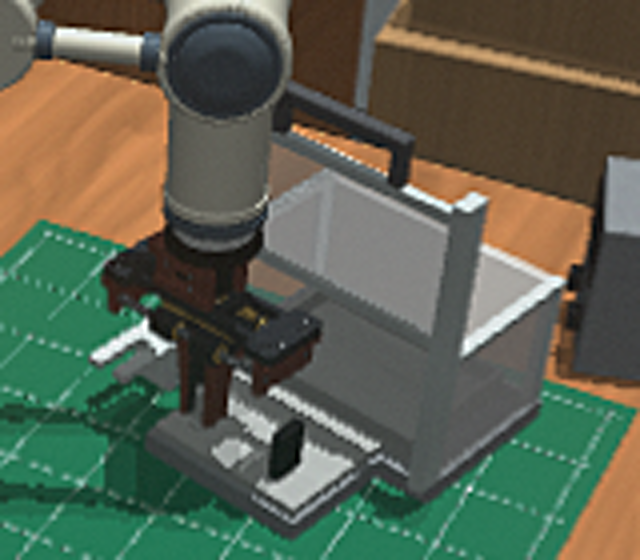

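```bash
python3 - <<'E'
from h import *
go((-.075,.054,.12),YY,speed=.1);st("lift")
go((-.075,.145,.12),YY,speed=.15);st("over")
go((-.075,.145,.107),YY,speed=.1)
s=cam("scene");crop(s,310,120,160,120,4,"pics/s4.png")
t=cam("top");crop(t,90,200,160,120,4,"pics/t4.png")
E
```

```text
lift 17.4 g [0.5148 0.2766 0.1193] F [ 0.4 -0.7 -1.2] op 0.0151
over 18.1 g [0.4273 0.3    0.1199] F [-0.7 -0.4  0.5] op 0.0157
```

View pics/s4.png

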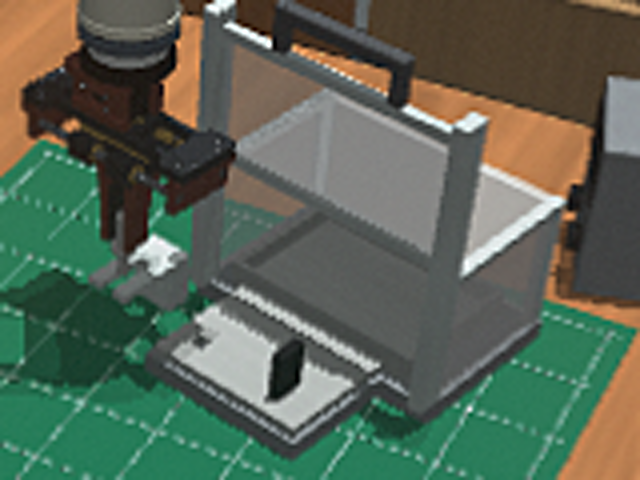

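View pics/t4.png

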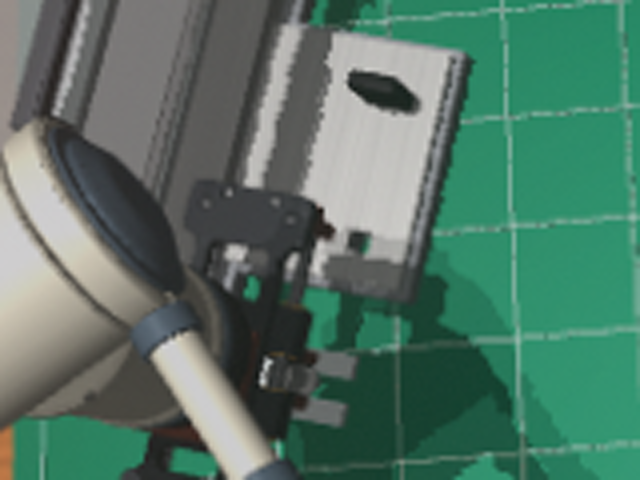

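```bash
python3 - <<'E'
from h import *
s0=r.sense()["contact_force"]
for z in (.102,.097,.092,.087,.082,.0795,.0775,.0765):
    go((-.075,.145,z),YY,speed=.04);s=st(f"{z}")
    if abs(s["contact_force"]-s0).max()>6: break
E
```

```text
0.102 18.8 g [0.427  0.3001 0.1017] F [ 0.4 -0.  -0. ] op 0.0155
0.097 19.1 g [0.4269 0.3001 0.0966] F [-0.5  0.3 -1.3] op 0.0154
0.092 19.4 g [0.4269 0.3    0.0916] F [-0.7 -1.4 -0.9] op 0.0154
0.087 19.6 g [0.4269 0.3001 0.0865] F [ 1.  -0.6 -0.4] op 0.0152
0.082 19.9 g [0.4269 0.3    0.0815] F [ 0.8 -0.5 -0.7] op 0.0153
0.0795 20.2 g [0.427  0.3001 0.0793] F [ 0.5  0.5 -0.4] op 0.0151
0.0775 20.4 g [0.427  0.3001 0.0775] F [ 0.7 -0.5 -0.6] op 0.0157
0.0765 20.7 g [0.427  0.3001 0.0774] F [-2.5 -1.4  6. ] op 0.0157
```

```bash
python3 - <<'E'
from h import *
r.let_go();st()
go((-.075,.145,.16),YY,speed=.1)
go((-.25,-.036,.2),YY,speed=.25)
s=cam("scene");crop(s,310,120,160,120,4,"pics/s5.png")
t=cam("top");crop(t,50,140,190,175,3.4,"pics/t5.png")
E
```

```text
21.8 g [0.427  0.3001 0.0765] F [-1.1 -0.4  0.8] op 0.0879
```

View pics/s5.png

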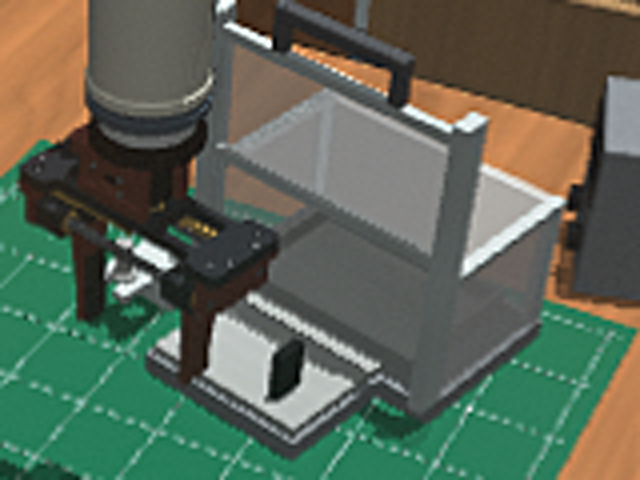

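View pics/t5.png

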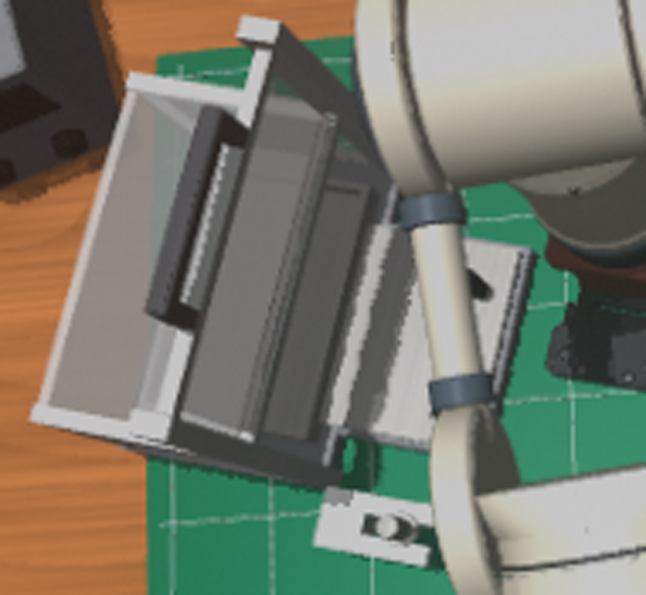

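```bash
python3 - <<'E'
from h import *
go((-.075,-.036,.12),YY,speed=.25);go((-.075,-.036,.065),YY,speed=.1);st("at fin")
r.grab(30);st("grab")
go((-.25,-.036,.065),YY,speed=.12);st()
for x in np.arange(-.255,-.285,-.004):
    go((x,-.036,.065),YY,speed=.04);s=st(f"{x:.3f}")
    if np.linalg.norm(s["contact_force"][:2])>16: break
E
```

```text
at fin 25.7 g [0.602  0.2535 0.0654] F [-0.5  0.1  0.3] op 0.0877
grab 26.9 g [0.601  0.2539 0.0649] F [-6.7  0.3  2.4] op 0.0116
 28.5 g [0.556  0.0848 0.0649] F [-6.8  2.   2.5] op 0.0117
-0.255 28.7 g [0.5547 0.08   0.0649] F [-6.9  1.8  3. ] op 0.0119
-0.259 29.0 g [0.5537 0.0762 0.0649] F [-6.7  2.   2.6] op 0.0115
-0.263 29.2 g [0.5527 0.0724 0.0649] F [-6.1  2.7  2.6] op 0.012
-0.267 29.5 g [0.5519 0.0695 0.0649] F [-4.1  8.3  1.4] op 0.0118
-0.271 29.7 g [0.5512 0.0676 0.0649] F [-0.7 17.7 -1. ] op 0.012
```

```bash
python3 - <<'E'
from h import *
go((-.2665,-.035,.065),YY,speed=.04);st()
r.let_go();go((-.2665,-.035,.13),YY,speed=.15);
go((0.40,0.02,.22),60,box=False,lin=False)
s=cam("scene");crop(s,300,100,180,150,4,"pics/s6.png")
t=cam("top");crop(t,50,140,200,175,3.4,"pics/t6.png")
cv2.imwrite("pics/t6f.png",t["frame"][:,:,::-1])
E
```

```text
30.0 g [0.5515 0.0693 0.0649] F [-2.1  3.7  0.1] op 0.0116
```

View pics/s6.png

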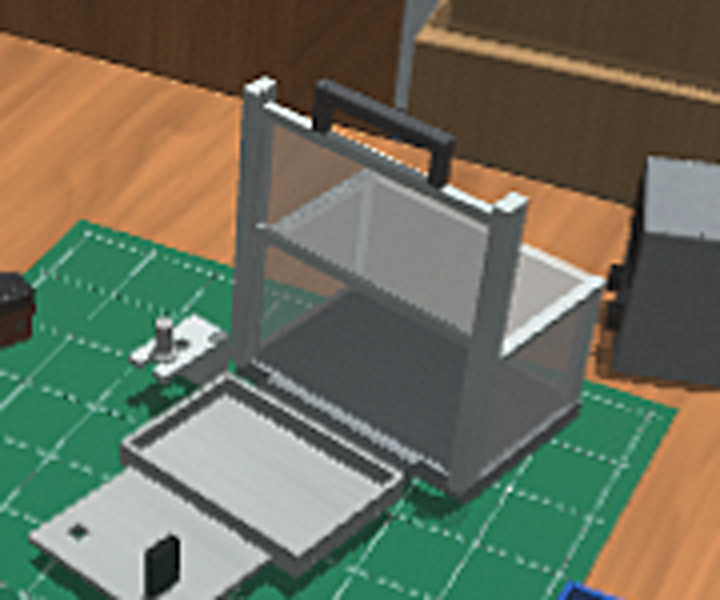

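View pics/t6f.png

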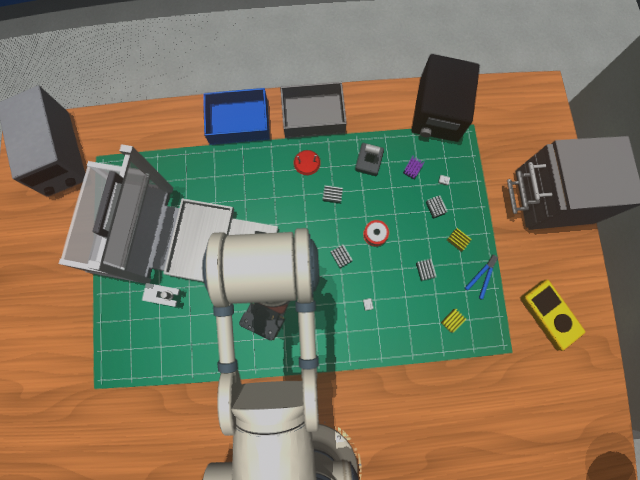

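```bash
cat >> h.py <<'E'
def mods(d,verbose=False):
    im=d["frame"].astype(int);g=im[:,:,1]-np.maximum(im[:,:,0],im[:,:,2])
    n,l,stt,ce=cv2.connectedComponentsWithStats((g<15).astype(np.uint8));out=[]
    for i in range(1,n):
        if not 180<stt[i,4]<420: continue
        px=d["frame"][l==i].mean(0)
        if px.max()-px.min()>20 or px.max()<95: continue
        c=onz(d,ce[i],.012)
        if not(.3<c[0]<.8 and -.5<c[1]<.1): continue
        ct=onz(d,ce[i],.018)[:2]
        L=np.arange(-.017,.0171,.0005);gx,gy=np.meshgrid(L,L)
        P=proj(d,np.c_[gx.ravel()+ct[0],gy.ravel()+ct[1],np.full(gx.size,.024)]).astype(np.float32)
        gray=cv2.cvtColor(d["frame"],cv2.COLOR_RGB2GRAY)
        w=cv2.remap(gray,P[:,0].reshape(gx.shape),P[:,1].reshape(gx.shape),cv2.INTER_CUBIC)
        w=cv2.GaussianBlur(w.astype(np.float32),(0,0),1.5)
        sx=cv2.Sobel(w,cv2.CV_32F,1,0);sy=cv2.Sobel(w,cv2.CV_32F,0,1)
        ang=.5*np.degrees(np.arctan2(2*(sx*sy).sum(),(sx*sx-sy*sy).sum()))+90  # along fins
        out.append((c[:2],(ang+90)%180-90,ce[i]))
    return out
E
python3 - <<'E'
from h import *
t=cam("top");s=cam("scene")
for d in(t,s):
    for m in mods(d): print(m[0].round(4),round(m[1],1),m[2].round(1))
C=[onz(s,(300+x/4,100+y/4),.045) for x,y in((120,445),(232,375),(405,475),(295,570))]
C=np.array(C);print(C.round(4),C.mean(0),"pred",W((-.114,0,.045)))
crop(t,150,180,130,110,6,"pics/t7.png")
E
```

```text
[ 0.6518 -0.1111] 78.6 [332.2 193.9]
[ 0.5967 -0.3702] 15.7 [436.1 206.5]
[ 0.4921 -0.118 ] 24.1 [341.1 255.9]
[ 0.4407 -0.3214] 6.8 [425.6 269.3]
[ 0.4923 -0.1174] 24.6 [289.7 283.7]
[ 0.6516 -0.1114] 77.9 [339.9 304.5]
[ 0.4407 -0.3203] 9.3 [230.7 327.4]
[ 0.5971 -0.3687] 17.4 [268.9 368.6]
[[0.4535 0.1816 0.045 ]
 [0.4905 0.3074 0.045 ]
 [0.6677 0.261  0.045 ]
 [0.6391 0.1207 0.045 ]] [0.56267846 0.21769542 0.045     ] pred [0.55708686 0.22513313 0.045     ]
```

View pics/t7.png

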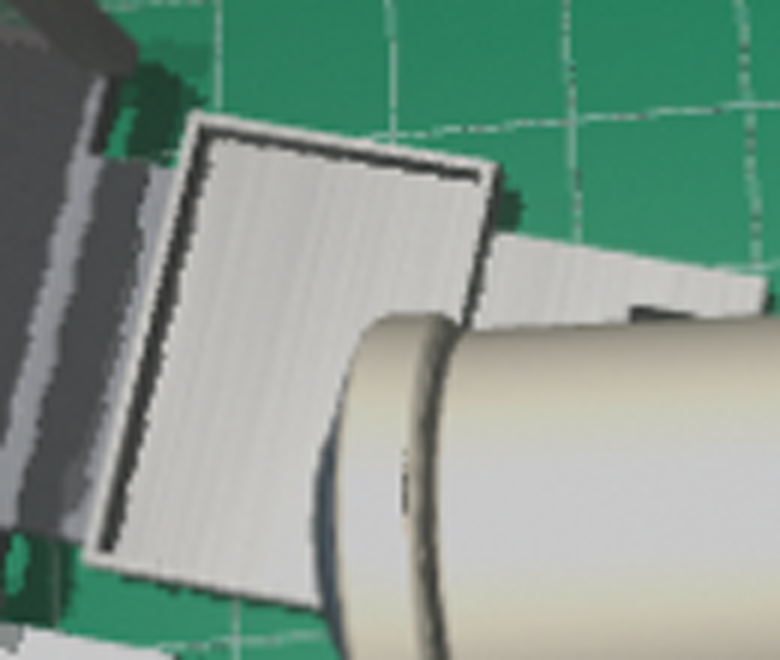

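```bash
python3 - <<'E'
from h import *
t=cam("top")
c=[onz(t,(150+x/6-.4,180+y/6-.4),.045) for x,y in((190,113),(500,163),(85,560))]
for p in c:
    d=p-W((0,0,0));a=np.radians(75.1);print(p.round(4),"box",(np.cos(a)*d[0]+np.sin(a)*d[1]).round(4),(-np.sin(a)*d[0]+np.cos(a)*d[1]).round(4))
E
```

```text
[0.6632 0.2625 0.045 ] box -0.0506 -0.0929
[0.6303 0.1353 0.045 ] box -0.182 -0.0938
[0.4818 0.3094 0.045 ] box -0.052 0.0944
```

```bash
cat >> h.py <<'E'
def yawfor(xy,ang):
    j1=np.degrees(np.arctan2(xy[1],xy[0]));best=None
    for k in(-180,0,180,360):
        psi=ang+90+k;j6=j1+90-psi
        if best is None or abs(j6)<abs(best[1]): best=(psi,j6)
    return best[0]
def pick(xy,ang):
    p=np.array(xy)+[.0008,.003];psi=yawfor(p,ang)
    go((*p,.12),psi,box=False,lin=False);go((*p,.0225),psi,box=False,speed=.12);st("at")
    r.grab(20);st("grab");go((*p,.15),psi,box=False,speed=.2);return st("lift")
def place(y,x=-.1145):
    go((x-.03,y,.15),YX,lin=False);go((x,y,.12),YX,speed=.15);go((x,y,.056),YX,speed=.12)
    for z in(.0535,.052,.051,.050,.049,.048):
        go((x,y,z),YX,speed=.03);s=st(f"z{z}")
        if s["contact_force"][2]>4: break
    r.let_go();st("open");go((x,y,.13),YX,speed=.15);go((x-.03,y,.16),YX)
E
python3 - <<'E'
from h import *
t=cam("top");M=mods(t)
m=min(M,key=lambda m:np.hypot(*(m[0]-[.492,-.118])));print(m)
s=pick(m[0],m[1])
d=cam("scene");crop(d,220,180,160,140,4,"pics/s8.png")
E
```

```text
(array([ 0.49209931, -0.11795408]), np.float32(24.099518), array([341.11188811, 255.88111888]))
at 35.0 g [ 0.4933 -0.115   0.0235] F [-1.  -0.2  0. ] op 0.0878
grab 35.7 g [ 0.4929 -0.115   0.0225] F [-0.4  0.6  0.4] op 0.0458
lift 36.5 g [ 0.4927 -0.1149  0.1485] F [-0.6 -0.3 -2.4] op 0.0455
```

View pics/s8.png

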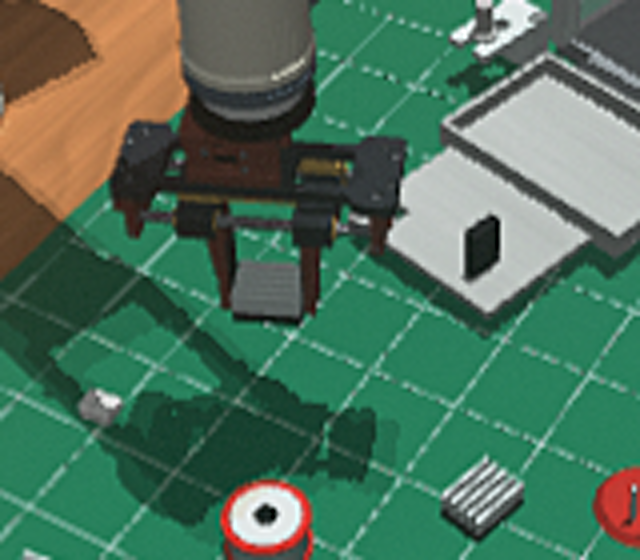

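Opening 45.8 mm confirms the grasp across the 46 mm length. Placing it in the first slot.

```bash
python3 - <<'E'
from h import *
place(.064)
s=cam("scene");crop(s,300,150,150,120,5,"pics/s9.png")
t=cam("top")
for m in mods(t): print(m[0].round(4),round(float(m[1]),1),m[2].round(1))
E
```

```text
z0.0535 39.1 g [0.4953 0.2412 0.0542] F [-0.3  0.2 -1.1] op 0.0457
z0.052 39.4 g [0.4951 0.2411 0.052 ] F [ 0.3 -0.4 -0.8] op 0.0454
z0.051 39.6 g [0.4951 0.2411 0.0509] F [ 0.2 -0.3 -1.4] op 0.0463
z0.05 39.9 g [0.4951 0.2411 0.0499] F [ 0.6  0.5 -1.4] op 0.046
z0.049 40.1 g [0.4952 0.2411 0.0495] F [-0.4  0.   2.6] op 0.0456
z0.048 40.4 g [0.4952 0.2412 0.0495] F [-3.4 -1.1  7. ] op 0.0455
open 41.2 g [0.4951 0.2411 0.048 ] F [-1.2 -0.1  0.1] op 0.0875
[ 0.6518 -0.1112] 78.5 [332.2 193.9]
[ 0.5967 -0.3702] 15.7 [436.1 206.5]
[ 0.4407 -0.3214] 6.8 [425.6 269.3]
```

View pics/s9.png

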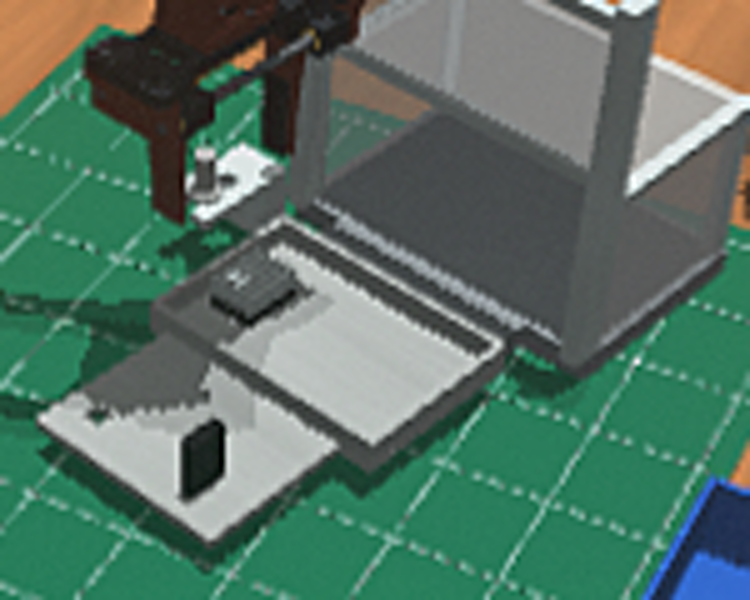

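```bash
cat > nx.py <<'E'
from h import *
import sys
y=float(sys.argv[1]);tag=sys.argv[2]
t=cam("top");M=[m for m in mods(t)]
m=min(M,key=lambda m:np.hypot(*(m[0]-[.45,-.1])));print("n",len(M),m[0].round(4),m[1],m[2].round(1))
s=pick(m[0],m[1])
if s["opening"]<.043 or s["opening"]>.049: print("BAD GRASP");sys.exit()
place(y)
s=cam("scene");crop(s,300,150,150,120,5,f"pics/s{tag}.png")
t=cam("top")
for m in mods(t): print(m[0].round(4),round(float(m[1]),1),m[2].round(1))
E
python3 nx.py .0215 10
```

```text
n 3 [ 0.6519 -0.111 ] 78.5672 [332.2 193.8]
at 44.8 g [ 0.6531 -0.108   0.0237] F [ 1.  -0.2  0.8] op 0.0878
grab 45.5 g [ 0.6527 -0.1081  0.0226] F [-0.4 -0.7  1. ] op 0.0459
lift 46.3 g [ 0.6525 -0.1079  0.1482] F [ 0.4  0.9 -1.1] op 0.0461
z0.0535 48.9 g [0.5364 0.2302 0.0543] F [-0.2  0.1 -0.9] op 0.046
z0.052 49.2 g [0.5362 0.2302 0.052 ] F [ 0.1 -0.3 -1.1] op 0.0459
z0.051 49.4 g [0.5362 0.2302 0.0508] F [-0.4 -0.4 -2. ] op 0.0463
z0.05 49.7 g [0.5362 0.2302 0.0499] F [-0.1 -0.6 -0.8] op 0.0459
z0.049 49.9 g [0.5362 0.2302 0.0495] F [-1.5 -0.4  2.4] op 0.0456
z0.048 50.2 g [0.5362 0.2303 0.0495] F [-2.6 -0.7  7.3] op 0.0461
open 51.0 g [0.5362 0.2302 0.048 ] F [ 0.1 -0.4 -0.7] op 0.0879
[ 0.5967 -0.3702] 15.7 [436.2 206.5]
[ 0.4408 -0.3214] 6.8 [425.6 269.3]
```

View pics/s10.png

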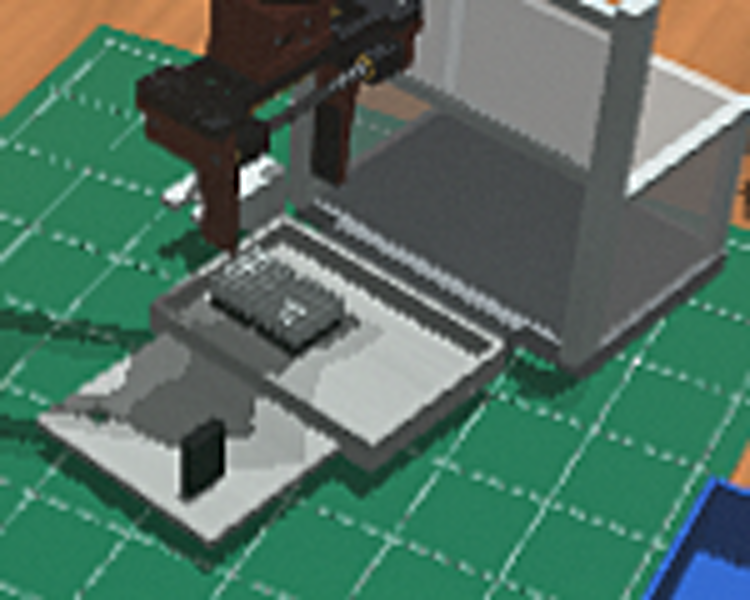

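```bash
python3 nx.py -.0225 11
```

```text
n 2 [ 0.4408 -0.3214] 6.820503 [425.6 269.3]
at 55.1 g [ 0.4419 -0.3185  0.0235] F [ 0.4  0.7 -0.2] op 0.0879
grab 55.9 g [ 0.4415 -0.3184  0.0225] F [-0.6 -0.8  0.4] op 0.0458
lift 56.6 g [ 0.4414 -0.3182  0.1485] F [-0.4 -0.5 -1. ] op 0.0458
z0.0535 59.9 g [0.5789 0.2189 0.0543] F [-0.1 -0.8 -1.6] op 0.046
z0.052 60.2 g [0.5787 0.2189 0.0519] F [ 0.1  0.5 -1.2] op 0.0462
z0.051 60.4 g [0.5787 0.2189 0.0509] F [-0.4 -0.7 -1.3] op 0.0455
z0.05 60.7 g [0.5787 0.2188 0.0498] F [-0.4  0.2 -0.9] op 0.0462
z0.049 60.9 g [0.5788 0.2189 0.0495] F [-2.1 -0.6  2.2] op 0.0458
z0.048 61.2 g [0.5788 0.2189 0.0495] F [-3.4 -0.3  7.2] op 0.0459
open 62.0 g [0.5787 0.2189 0.048 ] F [-0.   0.5  0.7] op 0.0876
[ 0.5967 -0.3701] 15.6 [436.1 206.5]
```

View pics/s11.png

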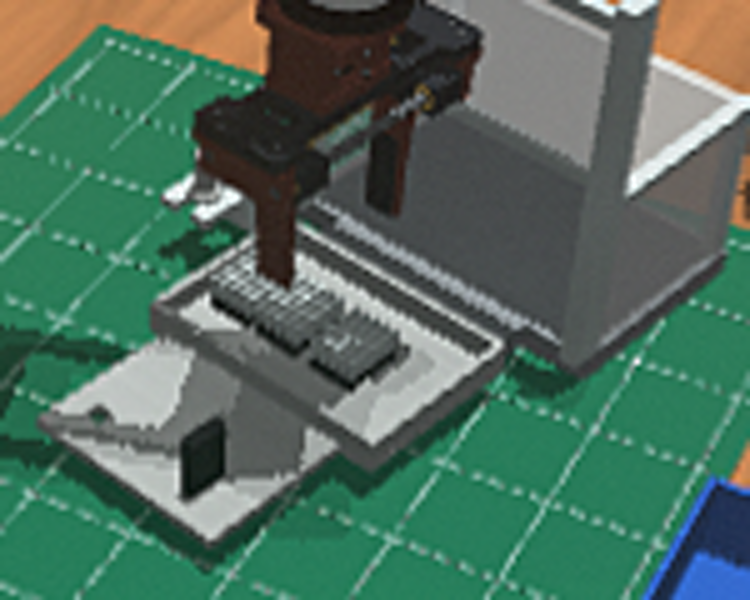

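```bash
python3 nx.py -.0655 12; python3 - <<'E'
from h import *
go((0.40,-0.08,.25),60,box=False,lin=False)
s=cam("scene");crop(s,300,150,150,120,5,"pics/s13.png")
t=cam("top");crop(t,130,170,160,130,5,"pics/t13.png");cv2.imwrite("pics/t13f.png",t["frame"][:,:,::-1])
E
```

```text
n 1 [ 0.5968 -0.3701] 15.656792 [436.1 206.5]
at 66.2 g [ 0.5979 -0.3673  0.0237] F [ 0.6  0.1 -0. ] op 0.0881
grab 67.0 g [ 0.5975 -0.3671  0.0225] F [-0.3  0.7 -0.2] op 0.0457
lift 67.8 g [ 0.5974 -0.367   0.1481] F [-1.4  0.7 -1. ] op 0.0457
z0.0535 71.1 g [0.6204 0.2079 0.0543] F [-0.4 -0.2  0.1] op 0.0461
z0.052 71.3 g [0.6202 0.2078 0.0519] F [ 0.1 -0.5 -0.5] op 0.0458
z0.051 71.6 g [0.6202 0.2078 0.0509] F [ 0.3 -0.4 -1.7] op 0.0458
z0.05 71.8 g [0.6202 0.2078 0.0498] F [-0.1  0.3 -0.2] op 0.0461
z0.049 72.1 g [0.6203 0.2078 0.0495] F [-0.1 -0.8  1.6] op 0.0457
z0.048 72.3 g [0.6203 0.2078 0.0495] F [-1.7 -0.6  5.6] op 0.0462
open 73.1 g [0.6202 0.2078 0.048 ] F [ 0.5  0.4 -0.1] op 0.0881
```

View pics/s13.png

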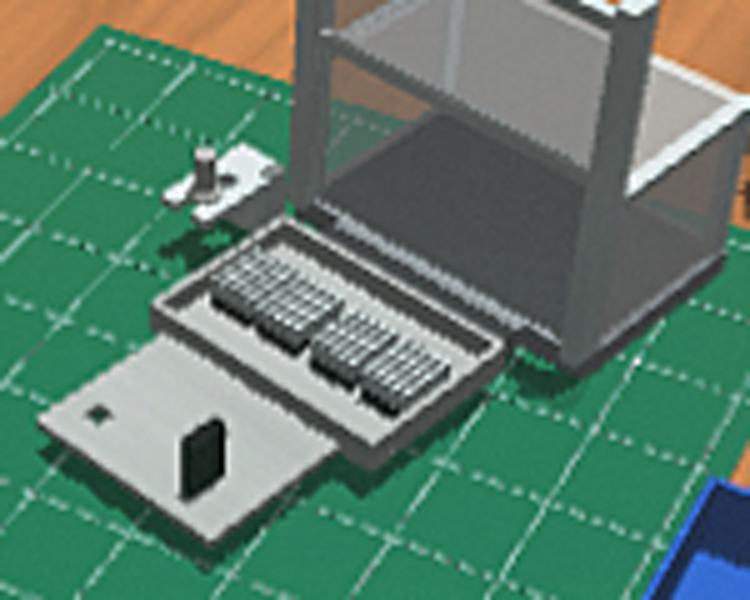

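View pics/t13.png

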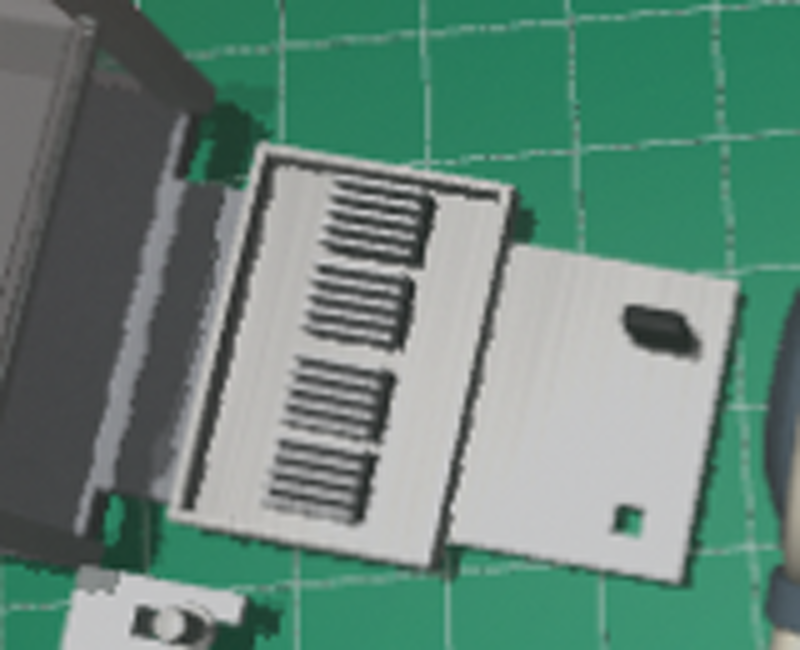

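View pics/t13f.png

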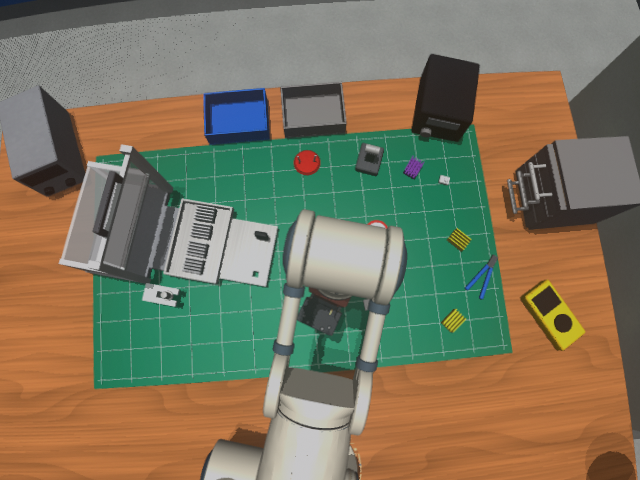

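```bash
python3 - <<'E'
from h import *
go((-.2665,-.035,.14),YY,lin=False);go((-.2665,-.035,.066),YY,speed=.12);st()
r.grab(30);st("grab")
go((-.09,-.035,.066),YY,speed=.1);st()
for x in np.arange(-.086,-.055,.004):
    go((x,-.035,.066),YY,speed=.04);s=st(f"{x:.3f}")
    if np.linalg.norm(s["contact_force"][:2])>20: break
E
```

```text
77.5 g [0.5519 0.0685 0.0671] F [ 0.2  0.3 -0.3] op 0.0884
grab 78.6 g [0.5514 0.0689 0.066 ] F [-4.3  1.2  1.9] op 0.012
 80.6 g [0.5968 0.2396 0.066 ] F [-4.4  1.   1.9] op 0.0119
-0.086 80.8 g [0.5978 0.2436 0.066 ] F [-4.5  0.4  2.1] op 0.0119
-0.082 81.1 g [0.5988 0.2474 0.0659] F [-5.5  1.6  1.8] op 0.0121
-0.078 81.3 g [0.5999 0.2513 0.066 ] F [-5.4  1.5  2.2] op 0.0118
-0.074 81.6 g [0.6006 0.2532 0.0659] F [-9.5 -8.1  6.6] op 0.0121
-0.070 81.8 g [0.6014 0.2553 0.0658] F [-14.8 -16.    9.4] op 0.0119
```

```bash
python3 - <<'E'
from h import *
go((-.0735,-.035,.066),YY,speed=.04);st()
r.let_go();go((-.0755,-.035,.13),YY,speed=.12);go((-.25,0,.25),YY,speed=.25);st()
go((-.25,0,.345),YX,lin=False)
s=cam("scene");crop(s,310,70,180,150,4,"pics/s14.png")
t=cam("top");crop(t,50,140,190,175,3.4,"pics/t14.png")
E
```

```text
82.1 g [0.6008 0.2542 0.0658] F [-8.  -4.3  4.2] op 0.0119
 85.0 g [0.5224 0.0943 0.2484] F [ 0.6 -0.5 -0.3] op 0.088
```

View pics/s14.png

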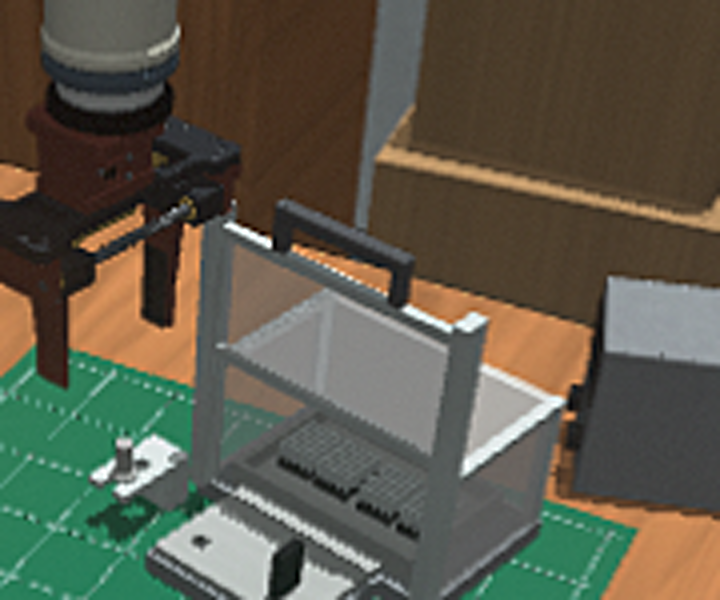

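View pics/t14.png

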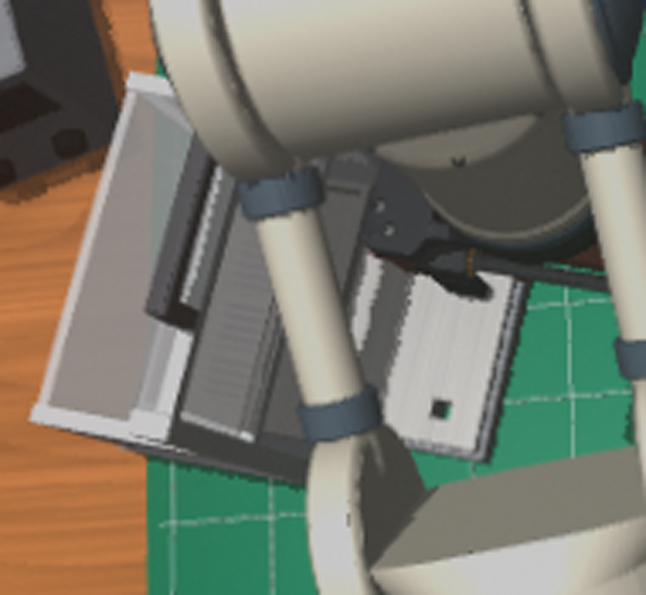

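```bash
python3 - <<'E'
from h import *
go((-.1,0,.355),YX,speed=.2);go((0,0,.355),YX,speed=.15);go((0,0,.304),YX,speed=.08);st("at")
r.grab(35);st("grab")
go((0,0,.200),YX,speed=.05);st()
for z in (.196,.192,.189,.187,.185,.183,.181,.179,.177):
    go((0,0,z),YX,speed=.025);s=st(f"{z}")
    if s["contact_force"][2]>14: break
E
```

```text
at 89.0 g [0.5863 0.335  0.3049] F [ 0.5 -0.6  1.1] op 0.0881
grab 90.1 g [0.5864 0.3354 0.304 ] F [ 0.6  0.2 -1. ] op 0.014
 92.3 g [0.5864 0.3354 0.2   ] F [1.7 2.9 2.7] op 0.0139
0.196 92.7 g [0.5865 0.3354 0.1955] F [2.1 5.2 1.2] op 0.0136
0.192 93.0 g [0.5865 0.3354 0.1915] F [ 2.7  4.4 -0.1] op 0.0142
0.189 93.2 g [0.5865 0.3354 0.1886] F [1.9 4.9 0.8] op 0.014
0.187 93.5 g [0.5864 0.3354 0.1868] F [1.8 5.4 1.6] op 0.0139
0.185 93.7 g [0.5864 0.3354 0.1848] F [1.4 4.8 2.4] op 0.0139
0.183 94.0 g [0.5863 0.3353 0.1839] F [1.5 4.4 5.5] op 0.0135
0.181 94.2 g [0.586  0.3352 0.1839] F [-0.3  3.4 10.6] op 0.0138
0.179 94.5 g [0.5858 0.335  0.1839] F [-2.5  1.  17.2] op 0.0137
```

Sash stopped at 0.1839 (0.120 m travel), so it is shut. Releasing and checking.

```bash
python3 - <<'E'
from h import *
go((0,0,.1825),YX,speed=.025);st()
r.let_go();go((0,0,.25),YX,speed=.08);go((-.2,0,.27),YX,speed=.2)
go((0.40,-0.15,.28),60,box=False,lin=False)
s=cam("scene");crop(s,310,90,180,150,4,"pics/s15.png");cv2.imwrite("pics/s15f.png",s["frame"][:,:,::-1])
t=cam("top");cv2.imwrite("pics/t15f.png",t["frame"][:,:,::-1]);crop(t,50,140,190,175,3.4,"pics/t15.png")
u=proj(s,[W((0,y,.192)) for y in(-.061,.061)]);print(((u-(310,90))*4).round())
E
```

```text
94.8 g [0.5862 0.3353 0.184 ] F [-0.1  3.2  8.3] op 0.0141
[[389. 315.]
 [266. 253.]]
```

View pics/s15.png

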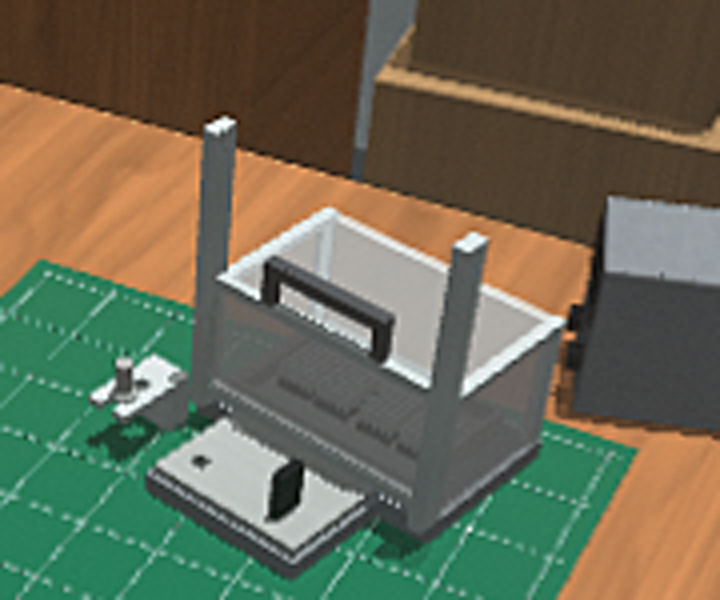

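View pics/t15f.png

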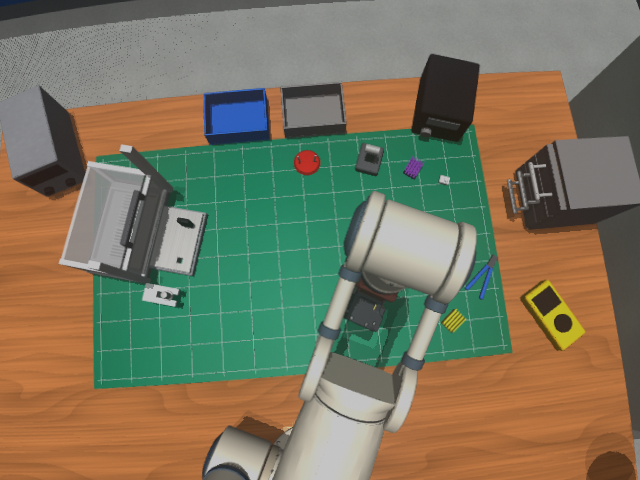

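View pics/t15.png

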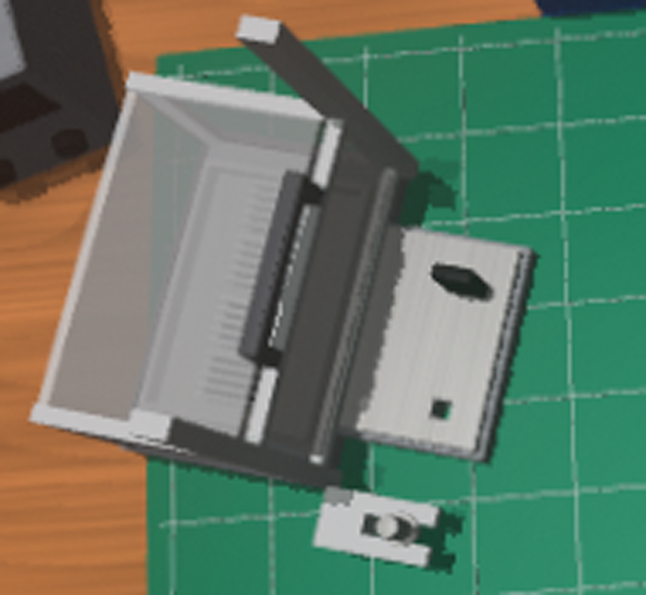

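```bash
python3 - <<'E'
from h import *
a=cv2.imread("pics/scene0.png").astype(int);b=cv2.imread("pics/s15f.png").astype(int)
for n,(x,y) in dict(spool=(286,312),rest=(381,306),third=(351,346),h1=(245,281),h2=(286,395),cut=(185,367),yel=(228,367),yel2=(181,322),pur=(317,375)).items():
    print(n,abs(a-b)[y-14:y+15,x-14:x+15].max(2).mean().round(1))
s=r.sense();print(s["clock"])
r.hand_in()
E
```

```text
spool 2.6
rest 2.4
third 2.3
h1 56.1
h2 2.2
cut 2.4
yel 2.3
yel2 3.0
pur 2.4
99.45
the job is handed in; nothing more can be done
```

View pics/s15f.png

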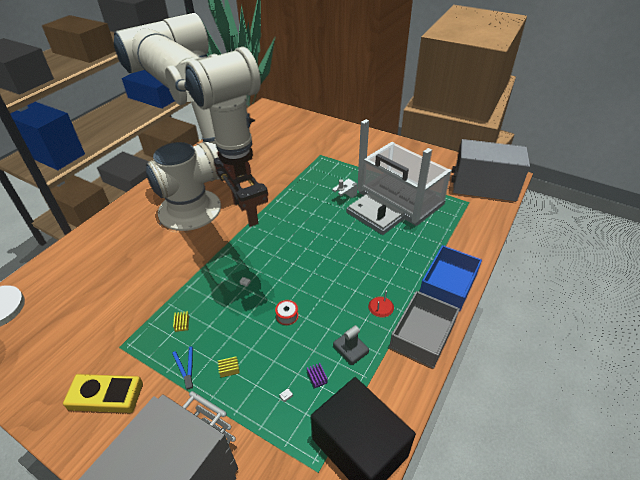

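The box is loaded and shut, and I handed the job in at 99 s of the 210 s allowed. The steps, in the order asked:

- **Sash up:** I raised it to its stop; it was already about 2 cm open at the start.
- **Pin:** it is parked upright in the bracket's notch.
- **Tray and modules:** I pulled the tray to its outer stop. All four finned modules went flat in a row on its floor, inside the rim, each gripped at about 46 mm.
- **Closing up:** I pushed the tray home against its stop with the sash still raised, then lowered the sash 0.120 m by its handle until it met its lower stop.

**Last checks:**
- **Tray and pin:** the pull is back at its starting pixels, and the pin still hangs upright in the slot.
- **Sash:** the handle sits within about a pixel of its predicted shut position.
- **Bystanders and look-alikes:** a before/after comparison shows no change for all of them but one. The exception was one white housing (scene pixel about 245, 281), where the comparison gave a large difference. The picture shows the arm's shadow over it, with the housing itself still at its starting place; I viewed that picture only after handing in.
- **Camera offset:** the pictures read about 3 mm low in world y compared with where the gripper met the sash handle. I corrected for that throughout.

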